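Load the ink cartridge under the label printer's cover

TASK

Take the blue ink cartridge out of the leaning rack and load it in the label printer: tip it nose-down to get its white-banded nose in under the cover, then level it so that it lies flat on the bay floor, base down, and let go. It can only come out of the rack by its nose and go into the printer by the black fin on its tail, so on the way lay it flat on the bench, base down, and let go of it to change your grip. Leave the red cartridge and everything else on the bench where they are.

Things in the scene. Friction and masses are not known exactly. Their poses are not given: they have to be found in the camera images.
- cart: Blue ink cartridge to load, about 0.2 kg: block 150 (x) x 46 (y) x 40 (z) mm with a black fin on top. Origin at the centre of its underside (base), +x to its white-banded nose, +z out of its top. It starts tail down in one of the rack's two pockets (either one), x axis 60 degrees above level, lying back on its base, the tail 75 mm and all the fin inside the pocket, the nose half showing.
- nose (a point): Centre of the blue cartridge's nose face: 75 mm along +x from its origin, 20 mm above its base.
- fin (a point): Middle of the top edge of the blue cartridge's fin, at x = -41, y = 0, z = 78 mm from its origin. The fin is an upright plate 14 mm thick (y), from x = -65 to x = -17 mm, rising from z = 40 to z = 78 mm.
- spare: Red cartridge, the same shape, in the rack's other pocket (100 mm beside the blue one, parallel). Leave it alone.
- rack: Dark steel rack, fixed, origin at the centre on the bench; foot x = -110 to +100, 180 wide (y), 6 mm thick. Two pockets at y = +50 and -50 mm, 52 wide and 85 mm deep inside (cartridge z), 75 mm long, back plate 95; they lean so that the cartridge's nose points up and to the rack's +x. Front plates (-x side) top out 125 mm above the bench, the standing noses at about 165 mm.
- printer: Grey label printer with white cover, fixed, origin on the bench below the middle of its bay. Spans x = -96 to +170 mm, 170 mm wide (y), cover top 118 mm above the bench. Its bay is a trough along x: see bay and cover_edge.
- bay (a point): Centre of the bay's floor, 40 mm above the bench; +x is the way the loaded cartridge's nose points (under the cover), z up. The bay is 172 mm long (x = -86 to +86) and 56 mm wide. Above the bay floor its front wall (at x = -86, 10 mm thick) and the cheeks beside the open part are 38 mm high. Loaded, the cartridge lies base on the floor, the fin standing up in the opening.
- cover_edge (a point): Middle of the lower edge of the fixed cover, 72 mm above the bay floor at bay x = +19 mm. The cover is 6 mm thick and roofs the bay from there to beyond x = +86, so the opening from above is only 105 mm long (x = -86 to +19).
- tape_roll: Bystander: brown tape roll lying flat, 100 mm across, 48 mm high; origin at the centre of its underside.
- wash: Bystander: amber bottle, 60 mm across, 150 mm tall, standing; origin at the centre of its underside.
- mug: Bystander: blue mug, 80 mm across and 90 mm tall, handle at its +y side out to about 75 mm; origin at the centre of its underside.
- gift_box: Bystander: small carton 110 x 80 x 60 mm; origin at the centre of its underside.
- label_roll: Bystander: white label roll standing on its end face, 84 mm across, 60 mm high; origin at the centre of its underside.
- tape_gun: Bystander: blue tape gun with white roll and handle, about 155 (x) x 55 x 110 mm; origin at the bench level under its middle.
Not all that is in view belongs to the job. What is shaped like the cart but turquoise is not meant.

How it is judged (in metres and radians):
On the way:
1. the blue cartridge lies on the bench, base down, out of the robot's grip (height (world z) of cart below 0.012 m and angle between cart's own z axis and vertical below 0.15 rad and contact force between cart and the fingers below 0.1 N), for 0.2 s.
At the end, for the whole second after the job is handed in: The blue cartridge lies released and at rest in the printer's bay, nose under the cover: its base within 6 mm of the bay floor and level within 0.08 rad, its origin within 15 mm lengthwise and 9 mm sideways of the bay's centre (x of cart in the frame of bay between -0.015 and 0.015 m and y of cart in the frame of bay between -0.009 and 0.009 m and z of cart in the frame of bay between -0.006 and 0.006 m and x of nose in the frame of bay above 0.05 m and angle between cart's own z axis and vertical below 0.08 rad and linear speed of cart below 0.02 m/s); the robot touches nothing.
It fails at once if the red cartridge or another loose thing on the bench is moved more than 40 mm (distance of any of spare, tape_roll, wash, mug, gift_box, label_roll, tape_gun from where it was at the start of the episode above 0.04 m).
It also fails if it takes over 67 s, if anything falls off the work surface, if the arm or the gripper's body presses on something with over 40 N, if the wrist force passes 120 N, or if a joint passes its speed limit or range.

ROBOT

A 6-joint arm with a two-finger parallel gripper is mounted at the origin on the work surface. World frame = base frame: x ahead of the robot, y to its left, z up, the work surface at z = 0. Lengths are in mm, angles in degrees, forces in N, time in s.
With the tool pointing down it reaches from about 350 to 850 mm from the base axis. Payload 8.1 kg.
Tool frame: the origin (TCP) lies midway between the tips of the shut fingers; the grasp point (between the pads) lies 19 mm behind it; z points along the fingers, y is the direction in which the jaws open and shut (so a half turn about z gives the same grasp; the last joint's range is limited). The gripper opens to 85 mm and grips with 20 to 120 N. Pads are 22 mm wide; open, the fingers measure 114 mm over their backs; the gripper's body (76 mm by 85 mm) begins 54 mm behind the grasp point. The pads swing forward as they close: fully open they stand 13 mm farther back than shut.
Start: joints at [63.346, 7.471, 85.268, -0, 87.261, -4.893], TCP at [222.42, 557.256, 231.292] pointing down, gripper open.
Joint ranges: [-169.43, 169.43], [-51.17, 129.36], [1.28, 143.12], [-76.62, 256.62], [0, 156.53], [-152.29, 152.29]. Speed limits (degrees/s): [136.94, 136.94, 159.86, 180, 180, 180].

INTERFACE

Orientations are given as [roll, pitch, yaw] about the fixed x, y, z axes, in that order (R = Rz(yaw) Ry(pitch) Rx(roll)).
In Python, from bench import telemetry, snapshot, camera_params, job gives the robot as it stands. The module is installed in compiled form; this text tells all that it offers.
- The arm moves only by the shell command python3 -m jog 'ROWS' [FORCE]. ROWS is JSON, a list that holds one entry, the list of rows, each a list of 7 numbers: the shift along the tool's x, y, z in units of 50 mm (1.0 is 50 mm), then the turn, a rotation vector about the tool's x, y, z in units of 2 pi rad (1.0 is 2 pi rad), then the opening, from 0 (shut) to 1 (fully open). In form: [[[dx, dy, dz, rx, ry, rz, claw], ...]]. A call has 1 to 12 rows; each row shifts and turns the commanded pose from where the row before left it, along the tool's axes as they then stand; what a row does not reach is not made up. A row lasts 1/8 s, in which the tool goes at most 62.5 mm and 10.7 degrees, less where a joint would pass 70% of its speed; a pose out of reach is approached as far as the arm can. A call with a number of a shift or a turn outside -1 to 1 is refused whole. A call with a gripper value outside its range is refused whole. The fingers move at their own pace and stop on an object; FORCE is the grip in N (left out, the last holds). Time passes only in rows, so rows that do not move let the fingers close. It gives the time, the measured TCP pose, the force and the opening at its end, in the units of the state.
- telemetry.sense(): the state, without advancing time (a new reading comes with each control period).
- snapshot(name): name is "scene" or "side" or "wrist"; returns (picture, depth): 384x512x3 uint8, red, green, blue; 384x512 float32, mm along the optical axis (not along the pixel's ray), 0 where there is no reading.
- camera_params(name): a dict with "K" (3x3 intrinsics, pixels), "extrinsics" (4x4, takes a point from camera to world coordinates). Camera axes: x right, y down, z forward; pixel columns grow to the right and rows downward; lengths in mm; the calibration is good to about 2 mm. A picture is of the moment at which its call begins: read the wrist's pose just before it. camera_params takes no time and is no camera call; for the wrist camera it gives the pose at the moment of the call.
- job.hand_in(): hands the job in, once; it reports no verdict.
The state is a dict: "time": time; "joint_pos": joint angles; "qd": joint speeds; "joint_efforts": joint torques, N m; "tool_pos": TCP position; "tcp_rot": TCP orientation; "ft_force": force on the tool from outside, world axes, zero at the start; "wrist_torque": the same for the moment, N m; "finger_gap": finger opening in mm.
Only numpy, scipy, OpenCV 4.12 (cv2) and the standard library are available. Lean on these libraries where they do the work, as an engineer would, in place of code of your own. Each camera call takes 0.05 s, during which the arm holds its last target. There are 200 camera calls.

## Working session

There is one attempt and no reset: what is moved stays moved. The work goes in short steps, Python scripts to look and compute and a shell command to move; the robot and the scene stay as the last step left them, time stands still between calls to the robot, and variables do not carry over. Pictures are saved under pics/ and viewed, about 8 in all and at most 12, crops included, and the job is handed in when it is done.

```bash
mkdir -p pics; ls; python3 - <<'E'
from bench import telemetry, snapshot, camera_params
import cv2, numpy as np
s=telemetry.sense(); print(s)
ims=[]
for n in ["scene","side"]:
    p,d=snapshot(n); np.savez(f"pics/{n}0.npz",p=p,d=d,**camera_params(n))
    cv2.imwrite(f"pics/{n}0.png",p[:,:,::-1]); c=camera_params(n); print(n,c["K"].round(1).tolist(),c["extrinsics"].round(3).tolist())
    ims.append(p)
E
```

```text
pics
{'time': 0.0, 'joint_pos': array([ 6.33447889e+01,  7.51523237e+00,  8.53290420e+01,  1.59873693e-03,
        8.72623976e+01, -4.89104553e+00]), 'qd': array([-0.03498076,  0.00710882, -0.00562262,  0.0711734 , -0.00185237,
       -0.03673335]), 'joint_efforts': array([ 1.14999068e-03, -5.69429862e+01, -5.00525057e+01, -3.20188728e-04,
        1.54939236e-02,  1.28139436e-04]), 'tool_pos': array([222.17401795, 556.75577435, 230.24542024]), 'tcp_rot': array([-1.79893853e+02, -1.06859313e-02,  1.58235747e+02]), 'ft_force': array([ 1.23626799,  0.48681807, -0.03542695]), 'wrist_torque': array([ 0.03695359, -0.02773363, -0.00732442]), 'finger_gap': 85.85398236033043}
scene [[422.5, 0.0, 258.9], [0.0, 422.5, 187.1], [0.0, 0.0, 1.0]] [[0.322, 0.81, -0.49, 1187.316], [0.947, -0.273, 0.171, -239.445], [0.005, -0.519, -0.855, 1288.516], [0.0, 0.0, 0.0, 1.0]]
side [[379.4, 0.0, 256.5], [0.0, 379.4, 190.8], [0.0, 0.0, 1.0]] [[0.975, -0.096, 0.2, 219.187], [-0.22, -0.513, 0.83, -1299.638], [0.023, -0.853, -0.521, 915.354], [0.0, 0.0, 0.0, 1.0]]
```

View pics/scene0.png

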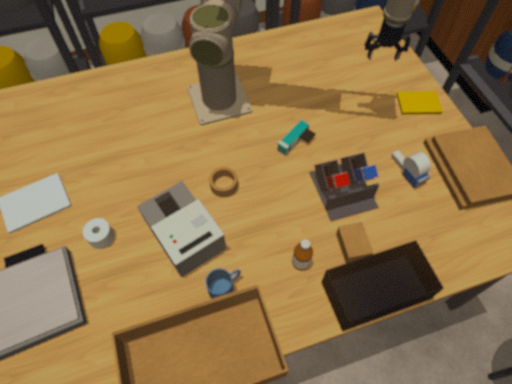

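View pics/side0.png

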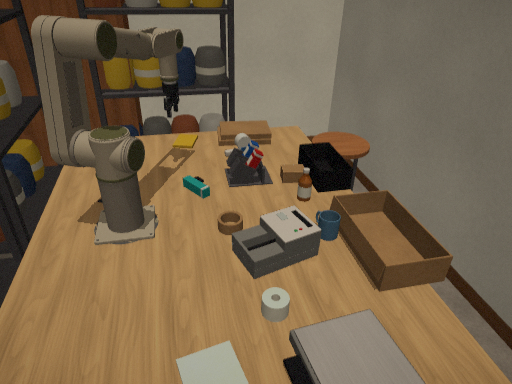

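The scene view shows the rack at about (345,185), with the blue cartridge at (370,173) and the red one at (341,180). The turquoise look-alike lies at (296,137) and the printer is at (182,228). The side view shows blue at (249,150), red at (255,158) and the printer at (277,240). The candidates for "cart" are therefore blue (370,173), turquoise (296,137) and red (341,180). The blue one in the rack fits the description, and I'll confirm it in an enlarged crop.

```bash
cat > h.py <<'E'
import numpy as np, cv2
from scipy.spatial.transform import Rotation as R
def load(f):
    z=np.load(f); return z["p"],z["d"],z["K"],z["extrinsics"]
def cloud(d,K,E):
    v,u=np.mgrid[:d.shape[0],:d.shape[1]]
    P=np.stack([(u-K[0,2])/K[0,0]*d,(v-K[1,2])/K[1,1]*d,d],-1)@E[:3,:3].T+E[:3,3]
    P[d==0]=np.nan; return P
def grab(n,f):
    from bench import snapshot,camera_params,telemetry
    c=camera_params(n);s=telemetry.sense(); p,d=snapshot(n)
    np.savez(f,p=p,d=d,tp=s["tool_pos"],tr=s["tcp_rot"],**c); return p,d,c["K"],c["extrinsics"]
E
python3 - <<'E'
from h import *
out=[]
for n,(a,b) in {"scene":((130,290),(140,340)),"side":((120,250),(190,350))}.items():
    p,d,K,E=load(f"pics/{n}0.npz"); P=cloud(d,K,E)
    hsv=cv2.cvtColor(p,cv2.COLOR_RGB2HSV)
    pts={"scene":[(370,173),(341,180),(346,185),(296,137),(165,208),(195,238),(200,222)],"side":[(249,150),(255,158),(197,187),(258,245),(300,225)]}[n]
    for u,v in pts: print(n,u,v,hsv[v,u],P[v,u].round(0))
p,d,K,E=load("pics/scene0.npz"); A=cv2.resize(p[140:225,300:400],None,fx=4,fy=4,interpolation=cv2.INTER_CUBIC)
B=cv2.resize(p[175:280,130:235],None,fx=3.8,fy=3.8,interpolation=cv2.INTER_CUBIC)[:340]
C=np.hstack([A,B[:340,:399]]); cv2.imwrite("pics/crop1.png",C[:,:,::-1]); print(C.shape)
E
```

```text
scene 370 173 [108 177 140] [600. 344. 152.]
scene 341 180 [  5 255 171] [597. 242. 156.]
scene 346 185 [  2 153 128] [610. 257. 138.]
scene 296 137 [ 84 143 137] [315. 209.  48.]
scene 165 208 [20 96 53] [ 447. -314.   37.]
scene 195 238 [ 33  27 167] [ 626. -246.  119.]
scene 200 222 [ 25  18 170] [ 580. -218.  121.]
side 249 150 [105 248  70] [567. 322. 131.]
side 255 158 [  1 202  96] [576. 230. 132.]
side 197 187 [ 85 229  88] [300. 171.  42.]
side 258 245 [165  38  27] [ 477. -274.   43.]
side 300 225 [ 18  42 177] [ 622. -291.  123.]
(340, 799, 3)
```

View pics/crop1.png

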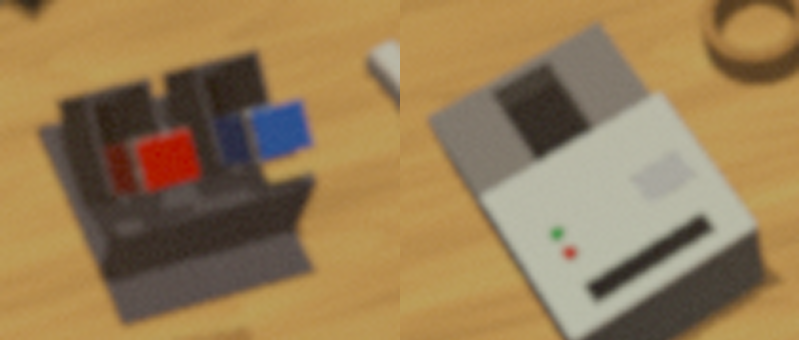

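The crop confirms the target: the bright blue nose in the rack's right-hand pocket at scene (370,173), red in the left one at (341,180). The printer's bay opening is at about (165,208) and its cover is at about (195,235). Next I'll measure coarse poses from the clouds.

```bash
python3 - <<'E'
from h import *
from bench import camera_params,telemetry
S=[]
for n in ["scene","side"]:
    p,d,K,E=load(f"pics/{n}0.npz"); P=cloud(d,K,E); S.append((p,P))
    m=(P[...,2]>108)&(P[...,2]<128)&(P[...,1]<-150)&(P[...,0]>400)&(P[...,0]<800)
    c=P[m]; r=cv2.minAreaRect(c[:,:2].astype(np.float32)); print(n,"cover",m.sum(),np.median(c[:,2]),r)
    # components above bench
    q=(P[...,2]>15)&(P[...,2]<200)&(P[...,0]>200)&(P[...,0]<900)&(abs(P[...,1])<600)
    k,l,st,_=cv2.connectedComponentsWithStats(q.astype(np.uint8))
    for i in range(1,k):
        if st[i,4]>40:
            c=P[l==i]; print(n,st[i].tolist(),"min",c.min(0).round(),"max",c.max(0).round())
E=camera_params("wrist"); s=telemetry.sense(); print(E["K"].round(1).tolist())
T=np.eye(4);T[:3,:3]=R.from_euler("xyz",s["tcp_rot"],degrees=True).as_matrix();T[:3,3]=s["tool_pos"]
print((np.linalg.inv(T)@E["extrinsics"]).round(3)); print(T.round(3))
E
```

```text
scene cover 2555 117.11362859334668 ((590.4280395507812, -264.0834655761719), (156.98301696777344, 170.2560577392578), 16.59046745300293)
scene [277, 120, 38, 34, 588] min [240. 132.  15.] max [351. 286.  53.]
scene [391, 151, 40, 36, 837] min [477. 519.  15.] max [635. 589. 115.]
scene [314, 153, 64, 39, 1541] min [458. 214.  16.] max [615. 378. 166.]
scene [209, 167, 29, 29, 457] min [ 351. -150.   15.] max [457. -51.  54.]
scene [137, 181, 88, 95, 4591] min [ 388. -397.   15.] max [ 689. -161.  125.]
scene [325, 183, 54, 27, 636] min [602. 202.  15.] max [621. 385.  92.]
scene [82, 219, 31, 29, 665] min [ 425. -583.   15.] max [ 510. -498.   67.]
scene [321, 222, 105, 76, 2320] min [704.  86.  15.] max [900. 389. 116.]
scene [292, 240, 21, 30, 480] min [733.  22.  15.] max [791.  83. 157.]
scene [111, 268, 156, 100, 2817] min [ 726. -533.   15.] max [ 900. -112.  120.]
side cover 1349 120.65217498053471 ((592.5926513671875, -263.3867492675781), (154.3513641357422, 177.26193237304688), 17.46161651611328)
side [225, 133, 40, 50, 1320] min [457. 198.  15.] max [619. 584. 169.]
side [280, 143, 52, 57, 1389] min [703.  19.  15.] max [900. 396. 156.]
side [183, 175, 27, 21, 345] min [242. 130.  15.] max [351. 288.  55.]
side [218, 193, 190, 96, 7123] min [ 355. -535.   15.] max [900. -51. 126.]
side [261, 287, 29, 33, 772] min [ 426. -584.   15.] max [ 510. -498.   66.]
[[310.8, 0.0, 257.1], [0.0, 310.8, 190.7], [0.0, 0.0, 1.0]]
[[-1.00000e-03 -9.45000e-01 -3.27000e-01  8.38890e+01]
 [ 1.00000e+00 -1.00000e-03 -1.00000e-03  8.32000e-01]
 [ 0.00000e+00 -3.27000e-01  9.45000e-01 -1.42026e+02]
 [ 0.00000e+00  0.00000e+00  0.00000e+00  1.00000e+00]]
[[-9.29000e-01  3.71000e-01 -1.00000e-03  2.22187e+02]
 [ 3.71000e-01  9.29000e-01 -2.00000e-03  5.56790e+02]
 [ 0.00000e+00 -2.00000e-03 -1.00000e+00  2.30309e+02]
 [ 0.00000e+00  0.00000e+00  0.00000e+00  1.00000e+00]]
```

```bash
cat >> h.py <<'E'
def pose(x,rot): # rot: 3x3 or euler
    T=np.eye(4); T[:3,3]=x; T[:3,:3]=rot if np.ndim(rot)==2 else R.from_euler("xyz",rot,degrees=True).as_matrix(); return T
def now():
    from bench import telemetry
    s=telemetry.sense(); return pose(s["tool_pos"],s["tcp_rot"])
def axes(y,z):
    y=np.array(y,float);z=np.array(z,float);z/=np.linalg.norm(z);y-=z*(y@z);y/=np.linalg.norm(y)
    return np.c_[np.cross(y,z),y,z]
def plan(A,B,n): # n equal rows taking A to B: prints one row
    D=np.linalg.inv(A)@B; r=R.from_matrix(D[:3,:3]).as_rotvec()/n
    M=sum(R.from_rotvec(k*r).as_matrix() for k in range(n)); d=np.linalg.solve(M,D[:3,3])
    row=np.r_[d/50,r/2/np.pi]; print(n,"x",row.round(3).tolist(),"mm/row %.1f deg/row %.2f"%(np.linalg.norm(d),np.degrees(np.linalg.norm(r)))); return B
E
python3 - <<'E'
from h import *
A=now(); plan(A,pose([520,290,320],axes([0,1,0],[0,0,-1])),11)
E
```

```text
11 x [-0.633, -0.366, -0.163, -0.0, -0.0, -0.005] mm/row 37.5 deg/row 1.98
```

```bash
r='[-0.633,-0.366,-0.163,0,0,-0.005,1]'; python3 -m jog '[[[-0.633,-0.366,-0.163,0,0,-0.0055,1],[-0.633,-0.366,-0.163,0,0,-0.0055,1],[-0.633,-0.366,-0.163,0,0,-0.0055,1],[-0.633,-0.366,-0.163,0,0,-0.0055,1],[-0.633,-0.366,-0.163,0,0,-0.0055,1],[-0.633,-0.366,-0.163,0,0,-0.0055,1],[-0.633,-0.366,-0.163,0,0,-0.0055,1],[-0.633,-0.366,-0.163,0,0,-0.0055,1],[-0.633,-0.366,-0.163,0,0,-0.0055,1],[-0.633,-0.366,-0.163,0,0,-0.0055,1],[-0.633,-0.366,-0.163,0,0,-0.0055,1],[0,0,0,0,0,0,1]]]'
python3 - <<'E'
from h import *
print(now().round(2).tolist())
p,d,K,E=grab("wrist","pics/w1.npz"); cv2.imwrite("pics/w1.png",p[:,:,::-1])
P=cloud(d,K,E); print("cam",E[:3,3])
hsv=cv2.cvtColor(p,cv2.COLOR_RGB2HSV)
b=(hsv[...,0]>100)&(hsv[...,0]<125)&(hsv[...,1]>120)&(P[...,2]>60)&(P[...,2]<200)
c=P[b]; print(b.sum(),c.min(0),c.max(0))
E
```

```text
time: 1.6
tool_pos: [521.7, 288.6, 320.7]
tcp_rot: [-180.0, 0.0, 179.9]
ft_force: [-0.6, 0.3, -0.3]
finger_gap: 85.5
[[-1.0, 0.0, 0.0, 521.71], [0.0, 1.0, -0.0, 288.63], [-0.0, -0.0, -1.0, 320.73], [0.0, 0.0, 0.0, 1.0]]
cam [438.07726553 289.52966966 462.72665615]
1749 [520.79734101 324.77183441  60.07470893] [614.15714575 371.33701719 163.79348411]
```

View pics/w1.png

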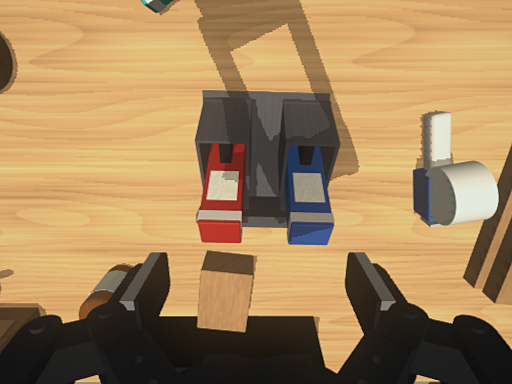

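The wrist view from above shows the blue cartridge in the right pocket, nose face at (310,232), white band at (310,217) and label at (308,187). Red is at (222,225). Both fins point up and back into the pockets, as the text says. Now I'll fit planes to get the cartridge pose.

```bash
cat > fit.py <<'E'
from h import *
# cartridge nose-half model fit: top face, nose face (and seen sides) to cloud, params x,y,yaw with tilt 60 known, origin height
from scipy.optimize import least_squares
def fitrack(f,ubox,sgn=0):
    p,d,K,E=load(f); P=cloud(d,K,E); u0,v0,u1,v1=ubox
    Q=P[v0:v1,u0:u1].reshape(-1,3); H=cv2.cvtColor(p,cv2.COLOR_RGB2HSV)[v0:v1,u0:u1].reshape(-1,3)
    Q=Q[(Q[:,2]>85)&(Q[:,2]<180)]
    # initial guess: nose centre
    def T(q):
        x,y,z,yaw,el=q; Rm=(R.from_euler("z",yaw)*R.from_euler("y",-el)).as_matrix()
        return Rm,np.array([x,y,z])
    def sdf(q,Q):
        Rm,t=T(q); L=(Q-t)@Rm-np.array([0,0,20]) # cart frame, block centre
        a=np.abs(L)-np.array([75,23,20]); return np.linalg.norm(np.maximum(a,0),axis=1)+np.minimum(a.max(1),0)
    def init(n): 
        el=np.radians(60); return n
    return Q,T,sdf
E
python3 - <<'E'
from fit import *
def run(f,box,y0):
    Q,T,sdf=fitrack(f,box)
    q=np.array([575,y0,85,0,np.radians(60)]);
    n=np.array([600,y0,155.]); Rm,_=T(q); q[:3]=n-Rm@np.array([75,0,20])
    for th in (25,12,6,4,4):
        S=Q[abs(sdf(q,Q))<th]; L=(S-q[:3])@T(q)[0]; S=S[L[:,0]>8]
        s=least_squares(lambda q:sdf(q,S),q,loss="soft_l1",f_scale=1.5,x_scale=[1,1,1,.01,.01]); q=s.x
    Rm,t=T(q); r=sdf(q,S); print(f,len(S),"org",t.round(1),"yaw,el",np.degrees(q[3:]).round(2),"nose",(t+Rm@[75,0,20]).round(1),"rms",r.std().round(2)); return q
b=run("pics/w1.npz",(275,150,345,250),345); run("pics/w1.npz",(190,150,255,250),245)
run("pics/scene0.npz",(345,150,395,195),345); run("pics/side0.npz",(225,133,275,190),345)
E
```

```text
pics/w1.npz 2883 org [577.5 347.9  78.5] yaw,el [-1.75 59.84] nose [597.9 347.3 153.3] rms 0.64
pics/w1.npz 2785 org [574.5 248.4  78.5] yaw,el [-1.73 59.78] nose [595.  247.8 153.4] rms 0.67
pics/scene0.npz 268 org [582.  345.1  76.8] yaw,el [-2.31 63.93] nose [597.  344.5 153. ] rms 1.65
pics/side0.npz 103 org [579.8 344.8  82.9] yaw,el [-3.22 59.65] nose [600.4 343.6 157.7] rms 1.74
```

```bash
cat >> h.py <<'E'
def cartT(org,yaw,el): return pose(org,(R.from_euler("z",yaw,degrees=True)*R.from_euler("y",-el,degrees=True)).as_matrix())
def toolin(x,z,a): # tool pose in cart frame: TCP at (x,0,z); a = lean (deg) of tool axis from -z toward -x
    a=np.radians(a); return pose([x,0,z],axes([0,1,0],[-np.sin(a),0,-np.cos(a)]))
E
python3 - <<'E'
from h import *
C=cartT([577.5,347.6,78.5],-1.75,59.9); G=toolin(42,4,20)
g=C@G; back=lambda T,m:T@pose([0,0,-m],np.eye(3))
print("grasp",g[:3,3].round(1),g[:3,2].round(2))
A=now(); a=plan(A,back(g,110),9); plan(a,g,4)
E
```

```text
grasp [595.1 347.1 116.8] [ 0.64 -0.02 -0.77]
9 x [0.075, 0.134, 0.259, 0.0, -0.012, 0.0] mm/row 15.1 deg/row 4.44
4 x [0.0, -0.0, 0.55, -0.0, 0.0, -0.0] mm/row 27.5 deg/row 0.00
```

```bash
python3 -m jog '[[[0.075,0.134,0.259,0,-0.0123,-0.0005,1],[0.075,0.134,0.259,0,-0.0123,-0.0005,1],[0.075,0.134,0.259,0,-0.0123,-0.0005,1],[0.075,0.134,0.259,0,-0.0123,-0.0005,1],[0.075,0.134,0.259,0,-0.0123,0,1],[0.075,0.134,0.259,0,-0.0123,0,1],[0.075,0.134,0.259,0,-0.0123,0,1],[0.075,0.134,0.259,0,-0.0123,0,1],[0.075,0.134,0.259,0,-0.0123,0,1],[0,0,0,0,0,0,1],[0,0,0,0,0,0,1]]]'
python3 - <<'E'
from h import *
C=cartT([577.5,347.6,78.5],-1.75,59.9); g=C@toolin(42,4,20)
plan(now(),g,4)
p,d,K,E=grab("wrist","pics/w2.npz"); cv2.imwrite("pics/w2.png",p[:,:,::-1])
E
```

```text
time: 3.02
tool_pos: [522.3, 351.0, 202.6]
tcp_rot: [-179.9, 39.8, -179.2]
ft_force: [0.2, 0.9, 0.9]
finger_gap: 85.2
4 x [-0.005, -0.018, 0.563, 0.001, -0.0, 0.001] mm/row 28.1 deg/row 0.63
```

View pics/w2.png

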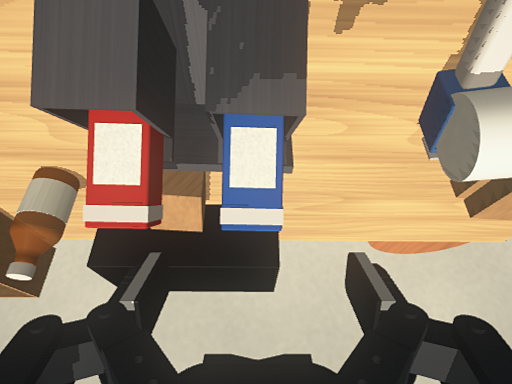

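The second wrist view shows the blue cartridge's top face centred at (252,170) with its band at (252,217), and the open fingers are centred at u≈256. I'll refit from this view as the check from a second position.

```bash
cat >> fit.py <<'E'
def run(f,box,y0,el=60,xmin=8):
    Q,T,sdf=fitrack(f,box)
    q=np.array([575,y0,85,0,np.radians(el)]);
    n=np.array([600,y0,155.]); Rm,_=T(q); q[:3]=n-Rm@np.array([75,0,20])
    for th in (25,12,6,4,4):
        S=Q[abs(sdf(q,Q))<th]; L=(S-q[:3])@T(q)[0]; S=S[L[:,0]>xmin]
        q=least_squares(lambda q:sdf(q,S),q,loss="soft_l1",f_scale=1.5,x_scale=[1,1,1,.01,.01]).x
    Rm,t=T(q); r=sdf(q,S); print(f,len(S),"org",t.round(1),"yaw,el",np.degrees(q[3:]).round(2),"nose",(t+Rm@[75,0,20]).round(1),"rms",r.std().round(2)); return q
E
python3 - <<'E'
from fit import *
q=run("pics/w2.npz",(215,118,290,232),345)
C=cartT(q[:3],*np.degrees(q[3:])); plan(now(),C@toolin(42,4,20),4)
E
```

```text
pics/w2.npz 5547 org [577.  347.2  77.7] yaw,el [-1.62 59.82] nose [597.5 346.7 152.6] rms 0.76
4 x [0.004, -0.02, 0.565, 0.001, 0.0, 0.001] mm/row 28.3 deg/row 0.59
```

Both views agree to within 1 mm, so I'll advance and grip.

```bash
python3 -m jog '[[[0.004,-0.02,0.565,0.001,0,0.001,1],[0.004,-0.02,0.565,0.001,0,0.001,1],[0.004,-0.02,0.565,0.001,0,0.001,1],[0.004,-0.02,0.565,0.001,0,0.001,1],[0,0,0,0,0,0,1],[0,0,0,0,0,0,0.3],[0,0,0,0,0,0,0.3],[0,0,0,0,0,0,0.3],[0,0,0,0,0,0,0.3],[0,0,0,0,0,0,0.3],[0,0,0,0,0,0,0.3]]]' 60
python3 - <<'E'
from h import *
q=[577,347.2,77.7]; C=cartT(q,-1.62,59.82); A=now(); G=np.linalg.inv(C)@A; print("tool in cart",G[:3,3].round(1),G[:3,2].round(3)); np.save("G.npy",G)
up=pose([95*np.cos(np.radians(59.82)),0,95*np.sin(np.radians(59.82))],np.eye(3))@A
plan(A,up,6)
l=pose([-40,0,70],np.eye(3))@up; plan(up,l,4); print(l[:3,3])
E
```

```text
time: 4.45
tool_pos: [594.7, 347.0, 116.7]
tcp_rot: [-179.7, 40.0, 178.9]
ft_force: [-4.2, -1.8, 6.0]
finger_gap: 45.6
tool in cart [42.6  0.3  4.4] [-0.34   0.001 -0.941]
6 x [-0.298, 0.002, -0.108, 0.0, -0.0, -0.0] mm/row 15.8 deg/row 0.00
4 x [-0.072, -0.006, -0.397, 0.0, -0.0, -0.0] mm/row 20.2 deg/row 0.00
[602.41880761 347.00327001 268.86032398]
```

```bash
python3 -m jog '[[[-0.298,0,-0.108,0,0,0,0.3],[-0.298,0,-0.108,0,0,0,0.3],[-0.298,0,-0.108,0,0,0,0.3],[-0.298,0,-0.108,0,0,0,0.3],[-0.298,0,-0.108,0,0,0,0.3],[-0.298,0,-0.108,0,0,0,0.3],[0,0,0,0,0,0,0.3]]]' && python3 -m jog '[[[-0.072,0,-0.397,0,0,0,0.3],[-0.072,0,-0.397,0,0,0,0.3],[-0.072,0,-0.397,0,0,0,0.3],[-0.072,0,-0.397,0,0,0,0.3]]]'
python3 - <<'E'
from h import *
G=np.load("G.npy"); A=now(); C=A@np.linalg.inv(G); print("cart",C[:3,3].round(1),C[:3,0].round(2))
B=cartT([520,60,200],0,0)@G; b=plan(A,B,11); plan(B,cartT([520,60,12],0,0)@G,8)
D=np.linalg.inv(A)@B
for k in range(0,12,2):
    from scipy.linalg import expm,logm
    M=A@expm(np.real(logm(D))*k/11)@np.linalg.inv(G); t=M@[-75,0,0,1]; print(k,M[:3,3].round(),"tail",t[:3].round())
p,d,K,E=grab("side","pics/s1.npz"); x,y=190,80; c=p[y:y+150,x:x+160]
cv2.imwrite("pics/s1.png",cv2.resize(c,None,fx=4,fy=4,interpolation=2)[:,:,::-1])
E
```

```text
time: 5.32
tool_pos: [644.1, 346.1, 200.0]
tcp_rot: [-179.8, 40.1, 178.8]
ft_force: [0.3, -0.2, -2.3]
finger_gap: 45.1
time: 5.82
tool_pos: [601.9, 347.0, 268.6]
tcp_rot: [-179.7, 39.9, 178.9]
ft_force: [0.0, 0.1, -2.1]
finger_gap: 45.2
cart [584.2 347.2 229.6] [ 0.5  -0.01  0.86]
11 x [0.096, -0.521, 0.106, -0.0, 0.015, -0.0] mm/row 27.0 deg/row 5.43
8 x [-0.16, -0.002, 0.442, 0.0, 0.0, -0.0] mm/row 23.5 deg/row 0.00
0 [584. 347. 230.] tail [546. 348. 165.]
2 [575. 295. 220.] tail [526. 296. 163.]
4 [564. 243. 212.] tail [505. 244. 165.]
6 [552. 191. 205.] tail [485. 191. 171.]
8 [539. 138. 202.] tail [467. 139. 181.]
10 [526.  86. 200.] tail [452.  86. 193.]
```

View pics/s1.png

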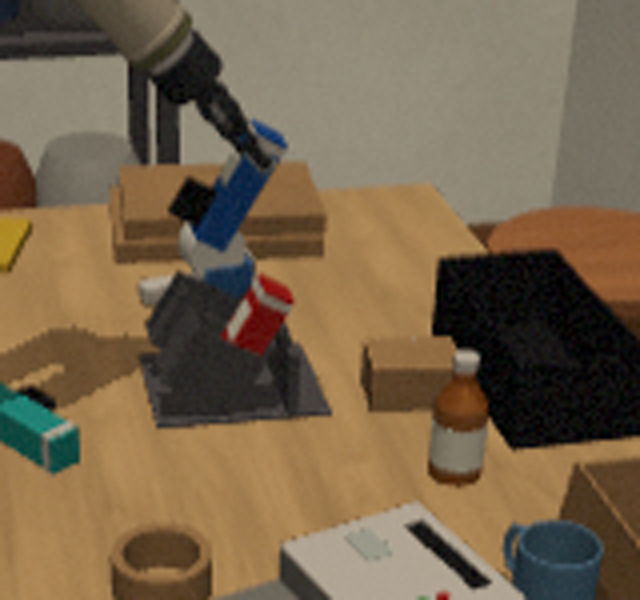

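The side crop shows the blue cartridge out of the rack and held by its nose (crop 240,190), clear of the red one, which still stands at (258,315). I'll rise a further 40 mm, then carry it over and level it.

```bash
python3 -m jog '[[[-0.256,0,-0.307,0,0,0,0.3],[-0.256,0,-0.307,0,0,0,0.3]]]' && python3 -m jog '[[[0.096,-0.521,0.106,0,0.015,0,0.3],[0.096,-0.521,0.106,0,0.015,0,0.3],[0.096,-0.521,0.106,0,0.015,0,0.3],[0.096,-0.521,0.106,0,0.015,0,0.3],[0.096,-0.521,0.106,0,0.015,0,0.3],[0.096,-0.521,0.106,0,0.015,0,0.3],[0.096,-0.521,0.106,0,0.015,0,0.3],[0.096,-0.521,0.106,0,0.015,0,0.3],[0.096,-0.521,0.106,0,0.015,0,0.3],[0.096,-0.521,0.106,0,0.015,0,0.3],[0.096,-0.521,0.106,0,0.015,0,0.3],[0,0,0,0,0,0,0.3]]]'
python3 - <<'E'
from h import *
G=np.load("G.npy"); A=now(); C=A@np.linalg.inv(G); print("cart",C[:3,3].round(1),C[:3,:3].round(3).tolist())
B=cartT([520,60,15],0,0)@G; plan(A,B,9)
E
```

```text
time: 6.12
tool_pos: [602.5, 347.0, 308.1]
tcp_rot: [-179.6, 39.8, 179.0]
ft_force: [0.1, 0.8, -1.4]
finger_gap: 45.2
time: 7.62
tool_pos: [559.9, 58.9, 241.8]
tcp_rot: [-179.7, -19.7, 178.4]
ft_force: [0.3, 0.1, -2.2]
finger_gap: 45.0
cart [517.3  59.9 237.3] [[0.999, 0.032, -0.003], [-0.032, 0.999, 0.009], [0.003, -0.009, 1.0]]
9 x [-0.173, 0.004, 0.463, 0.0, 0.0, -0.001] mm/row 24.7 deg/row 0.21
```

```bash
python3 -m jog '[[[-0.17,0,0.463,0,0,-0.001,0.3],[-0.17,0,0.463,0,0,-0.001,0.3],[-0.17,0,0.463,0,0,-0.001,0.3],[-0.17,0,0.463,0,0,-0.001,0.3],[-0.17,0,0.463,0,0,-0.001,0.3],[-0.17,0,0.463,0,0,-0.001,0.3],[-0.17,0,0.463,0,0,-0.001,0.3],[-0.17,0,0.463,0,0,-0.001,0.3],[-0.17,0,0.463,0,0,-0.001,0.3],[0,0,0,0,0,0,0.3]]]'
cat > bfit.py <<'E'
from h import *
from scipy.optimize import least_squares
def bfit(f,q,xr=(-75,75),fin=True,it=5,box=None,free=(1,1,1,1,1,1),zmin=3):
    # q: x,y,z,yaw,el,roll(deg): fit block+fin SDF to cloud points near
    p,d,K,E=load(f) if isinstance(f,str) else f; P=cloud(d,K,E); Q=P.reshape(-1,3); H=cv2.cvtColor(p,cv2.COLOR_RGB2HSV).reshape(-1,3)
    col=((H[:,0]>100)&(H[:,0]<125)&(H[:,1]>110))|(H[:,2]<45)
    Q=Q[np.isfinite(Q[:,0])&col]; q=np.array(q,float); fr=np.array(free,bool)
    def box3(L,c,h):
        a=np.abs(L-c)-h; return np.linalg.norm(np.maximum(a,0),axis=1)+np.minimum(a.max(1),0)
    def loc(q,Q): return (Q-q[:3])@R.from_euler("ZYX",[q[3],-q[4],q[5]],degrees=True).as_matrix()
    def sdf(q,Q):
        L=loc(q,Q); return np.minimum(box3(L,[0,0,20],[75,23,20]),box3(L,[-41,0,59],[24,7,19]))
    for th in [20,12,7,5,4][:it]:
        L=loc(q,Q); S=Q[(abs(sdf(q,Q))<th)&(L[:,2]>zmin)&(L[:,0]>xr[0]-15)&(L[:,0]<xr[1]+10)]
        def f2(v): w=q.copy(); w[fr]=v; return sdf(w,S)
        w=least_squares(f2,q[fr],loss="soft_l1",f_scale=1.5).x; q=q.copy(); q[fr]=w
    print("bfit",len(S),q.round(1),"rms",sdf(q,S).std().round(2)); return q
E
python3 - <<'E'
from bfit import *
G=np.load("G.npy"); A=now(); C=A@np.linalg.inv(G); print("cart est",C[:3,3].round(1),C[:3,2].round(3))
for n in ("scene","side"):
    grab(n,f"pics/{n}2.npz"); bfit(f"pics/{n}2.npz",[*C[:3,3],0,0,0],xr=(-75,20))
E
```

```text
time: 8.88
tool_pos: [560.6, 62.4, 19.8]
tcp_rot: [179.1, -19.6, -177.9]
ft_force: [1.1, -1.1, -2.2]
finger_gap: 45.3
cart est [518.1  61.1  15.3] [-0.004 -0.011  1.   ]
bfit 63 [525.2  62.2  15.5   0.9   0.    2.4] rms 1.69
bfit 276 [ 5.23e+02  6.06e+01  2.00e+01  1.40e+00  9.00e-01 -4.00e-01] rms 1.85
```

```bash
python3 -m jog '[[[-0.027,0,0.075,0,0,0,0.3],[-0.027,0,0.075,0,0,0,0.3],[-0.027,0,0.075,0,0,0,0.3],[0,0,0,0,0,0,0.3]]]';python3 -m jog '[[[-0.014,0,0.038,0,0,0,0.3],[0,0,0,0,0,0,0.3]]]'
```

```text
time: 9.48
tool_pos: [561.2, 62.0, 8.6]
tcp_rot: [179.2, -19.6, -178.0]
ft_force: [-0.3, -0.2, -2.8]
finger_gap: 45.3
time: 9.72
tool_pos: [561.5, 62.0, 6.9]
tcp_rot: [179.2, -19.5, -178.0]
ft_force: [0.1, -0.2, -2.6]
finger_gap: 45.6
```

```bash
python3 -m jog '[[[-0.01,0,0.028,0,0,0,0.3],[0,0,0,0,0,0,0.3]]]';python3 -m jog '[[[-0.007,0,0.018,0,0,0,0.3],[0,0,0,0,0,0,0.3]]]'
```

```text
time: 9.98
tool_pos: [561.6, 62.0, 5.5]
tcp_rot: [179.2, -19.5, -178.0]
ft_force: [-0.2, 0.8, -2.3]
finger_gap: 45.0
time: 10.22
tool_pos: [561.8, 62.1, 4.9]
tcp_rot: [179.2, -19.5, -178.0]
ft_force: [0.4, -0.5, 1.1]
finger_gap: 45.3
```

Contact registers (the force rose from −2.3 to +1.1 N), so I'll release and back off.

```bash
python3 -m jog '[[[0,0,0,0,0,0,0.7],[0,0,0,0,0,0,0.8],[0,0,0,0,0,0,1],[0,0,0,0,0,0,1],[0,0,0,0,0,0,1],[0,0,0,0,0,0,1]]]' && python3 -m jog '[[[0,0,-0.5,0,0,0,1],[0,0,-0.7,0,0,0,1],[0,0,-0.8,0,0,0,1],[0,0,-0.8,0,0,0,1],[0,0,-0.8,0,0,0,1],[0,0,-0.8,0,0,0,1],[0,0,0,0,0,0,1]]]'
python3 - <<'E'
from h import *
A=now(); 
# look pose: tool down over (560,60), then over printer
plan(A,pose([540,65,300],axes([0,1,0],[0.1,0,-1])),6)
E
```

```text
time: 10.98
tool_pos: [561.6, 62.1, 4.5]
tcp_rot: [179.2, -19.5, -178.0]
ft_force: [0.0, -0.5, 1.1]
finger_gap: 85.7
time: 11.85
tool_pos: [637.7, 61.4, 216.1]
tcp_rot: [179.2, -19.1, -178.0]
ft_force: [1.0, 0.8, -0.3]
finger_gap: 85.2
6 x [0.367, 0.02, -0.228, 0.0, -0.011, 0.001] mm/row 21.6 deg/row 4.15
```

```bash
python3 -m jog '[[[0.367,0.02,-0.228,0,-0.0115,0.001,1],[0.367,0.02,-0.228,0,-0.0115,0.001,1],[0.367,0.02,-0.228,0,-0.0115,0.001,1],[0.367,0.02,-0.228,0,-0.0115,0.001,1],[0.367,0.02,-0.228,0,-0.0115,0.001,1],[0.367,0.02,-0.228,0,-0.0115,0.001,1],[0,0,0,0,0,0,1]]]'
python3 - <<'E'
from bfit import *
f=grab("wrist","pics/w3.npz"); np.save("A3.npy",now()); cv2.imwrite("pics/w3.png",f[0][:,:,::-1])
q=bfit("pics/w3.npz",[522,61,1,0,0,0]); np.save("cart.npy",q)
c=np.cos(np.radians(17)); s=np.sin(np.radians(17))
plan(now(),pose([480,-285,310],axes([-s,c,0],[0,0,-1])),9)
E
```

```text
time: 12.72
tool_pos: [536.6, 65.4, 296.8]
tcp_rot: [179.5, 5.4, 179.6]
ft_force: [0.5, -0.4, -0.1]
finger_gap: 85.1
bfit 2210 [ 5.221e+02  6.260e+01 -7.000e-01  1.300e+00  0.000e+00 -1.000e-01] rms 0.77
9 x [0.225, -0.758, -0.044, -0.0, 0.002, -0.005] mm/row 39.6 deg/row 2.02
```

View pics/w3.png

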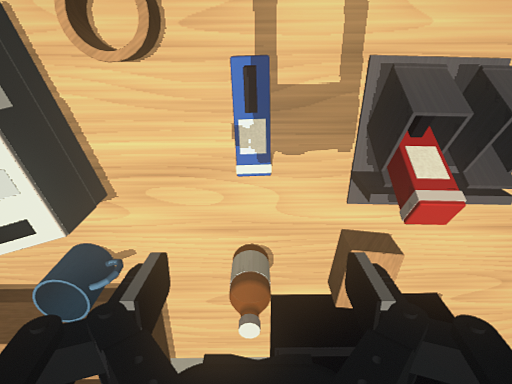

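The cartridge lies flat, base down, at pixels (252,115), fin at (250,90) and white-banded nose at (254,170), released. The fit gives (522,63,0) with yaw 1.3°. Next is the printer.

```bash
python3 -m jog '[[[0.225,-0.758,-0.044,0,0.002,-0.005,1],[0.225,-0.758,-0.044,0,0.002,-0.005,1],[0.225,-0.758,-0.044,0,0.002,-0.005,1],[0.225,-0.758,-0.044,0,0.002,-0.005,1],[0.225,-0.758,-0.044,0,0.002,-0.005,1],[0.225,-0.758,-0.044,0,0.002,-0.005,1],[0.225,-0.758,-0.044,0,0.002,-0.005,1],[0.225,-0.758,-0.044,0,0.002,-0.005,1],[0.225,-0.758,-0.044,0,0.002,-0.005,1],[0,0,0,0,0,0,1]]]'
cat > printer.py <<'E'
from h import *
from scipy.optimize import least_squares
# printer as heightfield: boundary-based fit of top-surface classes in xy
def pfit(f,q0):
    p,d,K,E=load(f); P=cloud(d,K,E).reshape(-1,3); P=P[np.isfinite(P[:,0])]
    q=np.array(q0,float)
    def loc(q):
        a=np.radians(q[2]); D=P[:,:2]-q[:2]; return D[:,0]*np.cos(a)+D[:,1]*np.sin(a), -D[:,0]*np.sin(a)+D[:,1]*np.cos(a)
    return P,loc
E
python3 - <<'E'
from printer import *
f=grab("wrist","pics/w4.npz"); cv2.imwrite("pics/w4.png",f[0][:,:,::-1])
P,loc=pfit("pics/w4.npz",(501,-291,17))
for q in [(501,-291,17)]:
    x,y=loc(q); z=P[:,2]; n=lambda m:m.sum()
    cov=(z>110)&(z<126)&(abs(x-95)<90)&(abs(y)<100); r=cv2.minAreaRect(P[cov,:2].astype(np.float32)); print("cover",r,np.median(z[cov]))
    rim=(z>70)&(z<86)&(abs(y)<95)&(x>-110)&(x<25); r2=cv2.minAreaRect(P[rim,:2].astype(np.float32)); print("rim",r2,np.median(z[rim]),x[rim].min(),x[rim].max(),y[rim].min(),y[rim].max())
    fl=(z>30)&(z<50)&(abs(y)<40)&(x>-95)&(x<25); print("floor",fl.sum(),np.median(z[fl]),np.percentile(x[fl],[0.5,99.5]),np.percentile(y[fl],[.5,5,95,99.5]))
    for xx in (-60,-40,-20,0): 
        m=rim&(abs(x-xx)<8); yy=np.sort(y[m]); print(xx,"cheek inner", yy[yy<0].max(),yy[yy>0].min(),"outer",yy.min(),yy.max())
    for yy in (-60,0,60):
        m=cov&(abs(y-yy)<10); print(yy,"cover x",x[m].min(),x[m].max())
    for xx in (40,90,140):
        m=cov&(abs(x-xx)<10); print(xx,"cover y",y[m].min(),y[m].max())
E
```

```text
time: 14.02
tool_pos: [477.3, -287.1, 309.1]
tcp_rot: [179.9, -1.3, -164.4]
ft_force: [0.3, 0.6, 0.3]
finger_gap: 85.6
cover ((590.9921875, -261.4432373046875), (151.4510498046875, 170.4369354248047), 16.604490280151367) 117.4538275844777
rim ((466.153076171875, -298.4142150878906), (119.96272277832031, 170.46788024902344), 16.428163528442383) 77.3375400382206 -96.20692860467511 24.207622500858797 -82.57344496299373 88.68402687117958
floor 3499 39.51567989475933 [-83.33927348  24.30895936] [-25.18292101 -23.03602     29.05884147  31.38064676]
-60 cheek inner -24.548428089534475 31.24779418340693 outer -81.81009623030891 88.54738073395366
-40 cheek inner -24.72640116051394 31.120433891229784 outer -81.88936681043751 87.97428364085802
-20 cheek inner -24.86819574700712 30.89249383790872 outer -82.12211087497052 87.71827209198038
0 cheek inner -25.141544734553154 30.694490958707004 outer -82.19932014429702 87.86375514348055
-60 cover x 18.542225026329213 168.75986773440704
0 cover x 19.129862968270753 170.37289221080331
60 cover x 19.567231879256965 169.6567409810182
40 cover y -82.82363955091745 87.014714389661
90 cover y -83.18387247125472 86.65127089459993
140 cover y -83.40717175490613 85.8397501508428
```

View pics/w4.png

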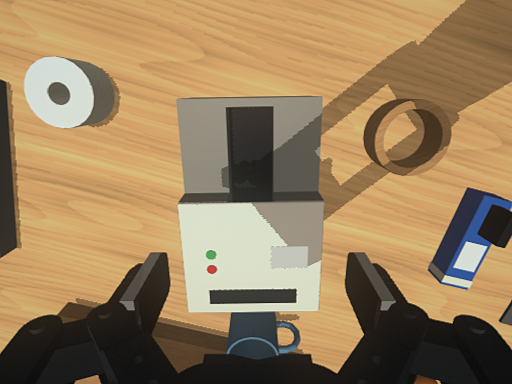

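The bay opening is at (249,150), the cover's front edge at row ~197, and the loose objects are clear of the approach. The bay fits at (500.2,−288.4), yaw 16.5°, floor 39.5, which agrees with the scene view. Now I'll plan the insertion in 2D.

```bash
cat > ins.py <<'E'
import numpy as np
from scipy.sparse import coo_matrix
from scipy.sparse.csgraph import dijkstra
def rect(x0,x1,z0,z1,s=2.):
    X=np.arange(x0,x1+.1,s);Z=np.arange(z0,z1+.1,s)
    return np.r_[np.c_[X,X*0+z0],np.c_[X,X*0+z1],np.c_[Z*0+x0,Z],np.c_[Z*0+x1,Z]]
obs=[(-96,-86,-40,38),(19,175,72,78),(86,175,-40,78)]
def clr(P):
    c=P[:,1].copy()  # floor (inside bay)
    c=np.where((P[:,0]<-96),c+40,c)
    for a,b,l,h in obs:
        dx=np.maximum(a-P[:,0],P[:,0]-b);dz=np.maximum(l-P[:,1],P[:,1]-h)
        o=np.hypot(np.maximum(dx,0),np.maximum(dz,0))+np.minimum(np.maximum(dx,dz),0); c=np.minimum(c,o)
    return c.min()
cart=np.r_[rect(-75,75,0,40),rect(-65,-17,40,78)]
def tool(b,tz,tx=-41):
    b=np.radians(b); F=np.r_[rect(-13,13,2,75),rect(-43,43,73,200,4)] # along back of TCP
    ax=np.array([-np.sin(b),np.cos(b)]); px=np.array([np.cos(b),np.sin(b)])
    return np.array([tx,tz])+F[:,:1]*px+F[:,1:]*ax
def shape(b): return np.r_[cart,tool(b,49)] if b is not None else cart
def place(S,th,x,z):
    t=np.radians(th);c,s=np.cos(t),np.sin(t); return np.c_[S[:,0]*c+S[:,1]*s+x,-S[:,0]*s+S[:,1]*c+z]
if __name__=="__main__":
    for b in (None,0,10,20,30):
        S=shape(b); TH=np.arange(0,46,3);X=np.arange(-140,9,4.);Z=np.arange(3,180,4.)
        C=np.array([[[clr(place(S,t,x,z)) for z in Z] for x in X] for t in TH])
        idx=np.arange(C.size).reshape(C.shape); I=[];J=[];W=[]
        for d in [(1,0,0),(0,1,0),(0,0,1),(1,1,0),(1,-1,0),(1,0,1),(1,0,-1),(0,1,1),(0,1,-1),(1,1,-1),(1,-1,1),(1,1,1),(1,-1,-1)]:
            sl=lambda k,n:(slice(max(0,-k),n-max(0,k)),slice(max(0,k),n-max(0,-k)))
            s=[sl(k,n) for k,n in zip(d,C.shape)]; a=tuple(q[0] for q in s);e=tuple(q[1] for q in s)
            m=np.minimum(C[a],C[e]); ok=m>0.3; I+=list(idx[a][ok]);J+=list(idx[e][ok]);W+=list(1/np.clip(m[ok],.3,8)**2)
        g=coo_matrix((W,(I,J)),shape=(C.size,)*2); src=idx[0,np.abs(X-0).argmin(),0]
        D,pr=dijkstra(g,directed=False,indices=src,return_predecessors=True)
        D=D.reshape(C.shape); top=D[:,:,-1]; k=np.unravel_index(top.argmin(),top.shape); n=idx[k[0],k[1],-1]
        path=[]
        while n>=0: path.append(n); n=pr[n]
        u=[np.unravel_index(n,C.shape) for n in path]; c=[C[v] for v in u]
        print("lean",b,"cost",D[k[0],k[1],-1].round(2),"min clr",np.min(c[:-2]).round(1) if len(c)>2 else None)
        if b in (10,20): print([(int(TH[v[0]]),int(X[v[1]]),int(Z[v[2]]),round(float(C[v]),1)) for v in u][::2])
E
timeout 500 python3 ins.py
```

```text
lean None cost 0.84 min clr 7.1
lean 0 cost 0.84 min clr 7.1
lean 10 cost 0.84 min clr 7.1
[(0, -140, 179, 131.4), (6, -132, 171, 114.4), (12, -124, 163, 98.3), (18, -116, 155, 83.4), (24, -108, 147, 70.0), (30, -100, 139, 58.6), (36, -92, 131, 46.0), (42, -84, 123, 31.7), (45, -76, 115, 18.4), (45, -72, 107, 10.6), (45, -72, 99, 9.7), (45, -68, 91, 8.1), (45, -60, 83, 8.1), (45, -52, 75, 8.1), (45, -44, 67, 8.1), (39, -44, 59, 9.8), (33, -36, 51, 7.6), (27, -28, 43, 7.2), (21, -20, 35, 8.1), (18, -12, 31, 7.8), (12, -4, 23, 7.4), (6, 0, 15, 7.2), (0, 4, 7, 7.0)]
lean 20 cost 0.84 min clr 7.1
[(0, -140, 179, 131.4), (6, -132, 171, 114.4), (12, -124, 163, 98.3), (18, -116, 155, 83.4), (24, -108, 147, 70.0), (30, -100, 139, 58.6), (36, -92, 131, 46.0), (42, -84, 123, 31.7), (45, -76, 115, 18.4), (45, -72, 107, 10.6), (45, -72, 99, 9.7), (45, -68, 91, 8.1), (45, -60, 83, 8.1), (45, -52, 75, 8.1), (45, -44, 67, 8.1), (39, -44, 59, 9.8), (33, -36, 51, 7.6), (27, -28, 43, 7.2), (21, -20, 35, 8.1), (18, -12, 31, 7.8), (12, -4, 23, 7.4), (6, 0, 15, 7.2), (0, 4, 7, 7.0)]
lean 30 cost 0.84 min clr 7.1
```

```bash
python3 - <<'E'
from h import *
q=np.load("cart.npy"); C=cartT([q[0],q[1],0],q[3],0); g=C@toolin(-41,49,-15); print(g[:3,3].round(1))
a=plan(now(),g@pose([0,0,-120],np.eye(3)),10); plan(a,g,5)
E
```

```text
[481.1  61.7  49. ]
10 x [-0.026, 0.698, 0.291, 0.001, -0.005, 0.004] mm/row 37.8 deg/row 2.17
5 x [-0.0, -0.0, 0.48, -0.0, -0.0, 0.0] mm/row 24.0 deg/row 0.00
```

```bash
python3 -m jog '[[[-0.026,0.698,0.291,0.001,-0.005,0.004,1],[-0.026,0.698,0.291,0.001,-0.005,0.004,1],[-0.026,0.698,0.291,0.001,-0.005,0.004,1],[-0.026,0.698,0.291,0.001,-0.005,0.004,1],[-0.026,0.698,0.291,0.001,-0.005,0.004,1],[-0.026,0.698,0.291,0.001,-0.005,0.004,1],[-0.026,0.698,0.291,0.001,-0.005,0.004,1],[-0.026,0.698,0.291,0.001,-0.005,0.004,1],[-0.026,0.698,0.291,0.001,-0.005,0.004,1],[-0.026,0.698,0.291,0.001,-0.005,0.004,1],[0,0,0,0,0,0,1],[0,0,0,0,0,0,1]]]'
python3 - <<'E'
from bfit import *
grab("wrist","pics/w5.npz"); q=np.load("cart.npy"); q2=bfit("pics/w5.npz",q,xr=(-75,75))
for v in (q,q2):
    C=cartT([v[0],v[1],0],v[3],0); plan(now(),C@toolin(-41,49,-15),5)
E
```

```text
time: 15.58
tool_pos: [452.2, 60.6, 162.0]
tcp_rot: [-178.3, 17.1, -178.3]
ft_force: [-0.1, 0.3, 0.7]
finger_gap: 85.2
bfit 3646 [521.2  62.2  -0.7   1.3  -0.    0. ] rms 0.53
5 x [0.018, 0.012, 0.467, -0.001, 0.001, 0.0] mm/row 23.4 deg/row 0.54
5 x [0.021, 0.01, 0.466, -0.001, 0.001, 0.0] mm/row 23.3 deg/row 0.54
```

The second wrist view agrees to 1 mm. I'll descend on the fin and grip it.

```bash
python3 -m jog '[[[0.02,0.011,0.467,-0.001,0.001,0,1],[0.02,0.011,0.467,-0.001,0.001,0,1],[0.02,0.011,0.467,-0.001,0.001,0,1],[0.02,0.011,0.467,-0.001,0.001,0,1],[0.02,0.011,0.467,-0.001,0.001,0,1],[0,0,0,0,0,0,1],[0,0,0,0,0,0,1]]]'; python3 -m jog '[[[0,0,0,0,0,0,0],[0,0,0,0,0,0,0],[0,0,0,0,0,0,0],[0,0,0,0,0,0,0],[0,0,0,0,0,0,0],[0,0,0,0,0,0,0],[0,0,0,0,0,0,0],[0,0,0,0,0,0,0]]]' 90
python3 - <<'E'
from h import *
C=cartT([521.4,62.3,0],1.3,0); A=now(); G=np.linalg.inv(C)@A; print("tool in cart",G[:3,3].round(1),G[:3,:3].round(3).tolist())
E
```

```text
time: 16.5
tool_pos: [481.2, 61.0, 49.6]
tcp_rot: [179.9, 15.4, -178.5]
ft_force: [0.4, 0.9, -0.1]
finger_gap: 85.5
time: 17.5
tool_pos: [480.6, 61.7, 48.7]
tcp_rot: [179.9, 15.3, -178.4]
ft_force: [-2.5, -0.4, 2.7]
finger_gap: 12.5
tool in cart [-40.8   0.3  48.7] [[-0.964, -0.005, 0.265], [-0.005, 1.0, 0.003], [-0.265, 0.002, -0.964]]
```

```bash
python3 -m jog '[[[0.05,0,-0.2,0,0,0,0],[0.1,0,-0.4,0,0,0,0],[0.13,0,-0.48,0,0,0,0],[0.13,0,-0.48,0,0,0,0],[0.13,0,-0.48,0,0,0,0],[0.13,0,-0.48,0,0,0,0],[0.13,0,-0.48,0,0,0,0],[0.13,0,-0.48,0,0,0,0],[0,0,0,0,0,0,0],[0,0,0,0,0,0,0]]]'
python3 - <<'E'
from bfit import *
A=now(); f=grab("wrist","pics/w6.npz"); A=(A+now())/2; G0=toolin(-40.8,48.7,-15.3); C=A@np.linalg.inv(G0); print("pred cart",C[:3,3].round(1),C[:3,0].round(3),C[:3,2].round(3))
yaw,el,roll=R.from_matrix(C[:3,:3]).as_euler("ZYX",degrees=True)*[1,-1,1]
q=bfit("pics/w6.npz",[*C[:3,3],yaw,el,roll],zmin=-5)
Cf=pose(q[:3],R.from_euler("ZYX",[q[3],-q[4],q[5]],degrees=True).as_matrix()); G=np.linalg.inv(Cf)@A
print("G fit",G[:3,3].round(1),G[:3,:3].round(3).tolist()); np.save("Gfit.npy",G); np.save("G0.npy",G0)
cv2.imwrite("pics/w6.png",f[0][:,:,::-1])
E
```

```text
time: 18.75
tool_pos: [389.6, 58.8, 203.2]
tcp_rot: [179.9, 15.3, -178.4]
ft_force: [0.4, 0.2, -2.2]
finger_gap: 12.5
pred cart [430.2  60.1 154.3] [ 1.     0.028 -0.   ] [ 0.    -0.002  1.   ]
bfit 7635 [ 4.30e+02  6.00e+01  1.54e+02  1.40e+00 -1.00e-01 -3.00e-01] rms 0.51
G fit [-40.6  -0.4  49. ] [[-0.964, -0.003, 0.266], [-0.001, 1.0, 0.007], [-0.266, 0.007, -0.964]]
```

View pics/w6.png

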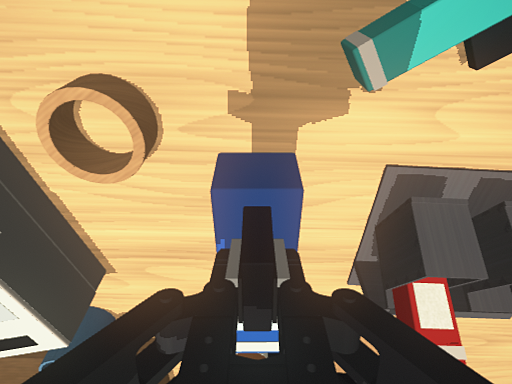

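The view shows the fin gripped between the pads at (258,225) and the cartridge level below it. The fit says level within 0.3° with no slip. I'll compute the insertion rows.

```bash
cat > way.py <<'E'
from h import *
from ins import clr,place,cart as cp
from scipy.linalg import expm,logm
G=np.load("Gfit.npy"); BAY=cartT([500.2,-288.4,39.7],16.5,0)
def W(th,x,z,y=0): return BAY@cartT([x,y,z],0,-th)@G
def inbay(T):
    M=np.linalg.inv(BAY)@T@np.linalg.inv(G); e=R.from_matrix(M[:3,:3]).as_euler("ZYX",degrees=True); return M,e
def go(A,B,n):
    D=np.real(logm(np.linalg.inv(A)@B)); o=[]
    for k in np.linspace(0,1,n+1):
        M,e=inbay(A@expm(D*k)); o.append((round(clr(place(cp,e[1],M[0,3],M[2,3])),1),[round(float(v)) for v in (*M[:3,3],e[1])]))
    plan(A,B,n); print("   minclr",min(v[0] for v in o),o[len(o)//2]); return B
E
python3 - <<'E'
from way import *
a=go(now(),W(45,-95,165),12); a=go(a,W(45,-72,103),4)
a=go(a,W(45,-44,67),4); a=go(a,W(27,-28,43),6); a=go(a,W(12,-4,23),5); a=go(a,W(0,2,6),4)
E
```

```text
12 x [0.059, -0.626, -0.098, 0.0, 0.01, -0.003] mm/row 31.8 deg/row 3.93
   minclr 25.1 (np.float64(25.1), [-48, 182, 132, 23])
4 x [-0.253, -0.002, 0.213, -0.0, -0.0, -0.0] mm/row 16.5 deg/row 0.00
   minclr 9.7 (np.float64(37.1), [-84, 0, 134, 45])
4 x [-0.211, -0.001, 0.087, -0.0, -0.0, -0.0] mm/row 11.4 deg/row 0.00
   minclr 3.8 (np.float64(5.3), [-58, 0, 85, 45])
6 x [-0.02, -0.001, 0.083, 0.0, -0.008, -0.0] mm/row 4.3 deg/row 3.00
   minclr 7.1 (np.float64(7.1), [-37, 0, 54, 36])
5 x [-0.044, -0.001, 0.099, 0.0, -0.008, -0.0] mm/row 5.4 deg/row 3.00
   minclr 7.1 (np.float64(7.1), [-14, 0, 30, 18])
4 x [0.042, -0.001, 0.117, 0.0, -0.008, -0.0] mm/row 6.2 deg/row 3.00
   minclr 6.0 (np.float64(6.5), [-1, 0, 14, 6])
```

```bash
python3 -m jog '[[[0.059,-0.626,-0.098,0,0.01,-0.0035,0],[0.059,-0.626,-0.098,0,0.01,-0.0035,0],[0.059,-0.626,-0.098,0,0.01,-0.0035,0],[0.059,-0.626,-0.098,0,0.01,-0.0035,0],[0.059,-0.626,-0.098,0,0.01,-0.0035,0],[0.059,-0.626,-0.098,0,0.01,-0.0035,0],[0.059,-0.626,-0.098,0,0.01,-0.0035,0],[0.059,-0.626,-0.098,0,0.01,-0.0035,0],[0.059,-0.626,-0.098,0,0.01,-0.0035,0],[0.059,-0.626,-0.098,0,0.01,-0.0035,0],[0.059,-0.626,-0.098,0,0.01,-0.0035,0],[0.059,-0.626,-0.098,0,0.01,-0.0035,0]]]' && python3 -m jog '[[[0,0,0,0,0,0,0],[0,0,0,0,0,0,0]]]'
python3 - <<'E'
from way import *
from bfit import bfit
M,e=inbay(now()); print(M[:3,3].round(1),e.round(2))
a=go(now(),W(45,-74,98),6); a=go(a,W(45,-66,88),3); a=go(a,W(45,-44,67),4)
for n in ("side","wrist"):
    A=now(); grab(n,f"pics/{n}7.npz"); C=A@np.linalg.inv(G); yaw,el,roll=R.from_matrix(C[:3,:3]).as_euler("ZYX",degrees=True)*[1,-1,1]
    print("pred",C[:3,3].round(1),yaw.round(1),el.round(1),roll.round(1)); bfit(f"pics/{n}7.npz",[*C[:3,3],yaw,el,roll],zmin=-5)
E
```

```text
time: 20.3
tool_pos: [415.3, -316.0, 262.8]
tcp_rot: [177.9, -28.0, -162.7]
ft_force: [-0.2, 0.9, -1.9]
finger_gap: 12.6
time: 20.55
tool_pos: [414.9, -314.5, 263.0]
tcp_rot: [177.9, -27.9, -162.8]
ft_force: [-0.5, 1.1, -2.5]
finger_gap: 12.6
[-93.2   1.2 159.9] [ 1.26 43.29  1.97]
6 x [-0.161, -0.003, 0.148, 0.001, 0.001, 0.0] mm/row 10.9 deg/row 0.37
   minclr 11.7 (np.float64(34.0), [-83, 1, 129, 44])
3 x [-0.079, -0.0, 0.032, -0.0, -0.0, -0.0] mm/row 4.3 deg/row 0.00
   minclr 8.3 (np.float64(8.3), [-69, 0, 91, 45])
4 x [-0.148, -0.0, 0.037, -0.0, -0.0, -0.0] mm/row 7.6 deg/row 0.00
   minclr 8.1 (np.float64(8.5), [-55, 0, 78, 45])
pred [ 410.5 -313.7  199.6] 17.8 -43.3 2.0
bfit 577 [ 413.2 -314.3  203.2   18.   -42.8    2.3] rms 1.47
pred [ 410.6 -313.6  200.3] 17.7 -43.3 1.9
bfit 10953 [ 411.1 -313.5  200.4   17.8  -43.2    2. ] rms 0.51
```

```bash
sed -i 's/row.round(3)/row.round(4)/' h.py; python3 - <<'E'
from way import *
a=go(now(),W(45,-74,98),6); a=go(a,W(45,-66,88),3)
E
```

```text
6 x [-0.1623, -0.0033, 0.1516, 0.0006, 0.0008, 0.0003] mm/row 11.1 deg/row 0.37
   minclr 11.7 (np.float64(34.4), [-83, 1, 130, 44])
3 x [-0.0793, -0.0003, 0.0316, -0.0, -0.0, -0.0] mm/row 4.3 deg/row 0.00
   minclr 8.3 (np.float64(8.3), [-69, 0, 91, 45])
```

```bash
python3 -m jog '[[[-0.162,-0.003,0.152,0.0006,0.0008,0.0003,0],[-0.162,-0.003,0.152,0.0006,0.0008,0.0003,0],[-0.162,-0.003,0.152,0.0006,0.0008,0.0003,0],[-0.162,-0.003,0.152,0.0006,0.0008,0.0003,0],[-0.162,-0.003,0.152,0.0006,0.0008,0.0003,0],[-0.162,-0.003,0.152,0.0006,0.0008,0.0003,0],[0,0,0,0,0,0,0],[0,0,0,0,0,0,0]]]'
python3 - <<'E'
from way import *
M,e=inbay(now()); print(M[:3,3].round(1),e.round(2))
a=go(now(),W(45,-66,88),3); a=go(a,W(45,-44,67),4); a=go(a,W(27,-28,43),6); a=go(a,W(12,-4,23),5); a=go(a,W(0,2,6),4)
E
```

```text
time: 21.65
tool_pos: [435.0, -308.9, 201.5]
tcp_rot: [179.7, -29.6, -163.5]
ft_force: [-0.2, -0.9, -2.4]
finger_gap: 12.6
[-74.2  -0.9  98.5] [-0.15 45.   -0.18]
3 x [-0.0821, 0.005, 0.0338, -0.0001, 0.0, -0.0001] mm/row 4.4 deg/row 0.04
   minclr 8.3 (np.float64(8.3), [-69, 0, 91, 45])
4 x [-0.1475, -0.0004, 0.037, -0.0, -0.0, -0.0] mm/row 7.6 deg/row 0.00
   minclr 8.1 (np.float64(8.5), [-55, 0, 78, 45])
6 x [-0.0198, -0.0006, 0.0833, 0.0, -0.0083, -0.0001] mm/row 4.3 deg/row 3.00
   minclr 7.1 (np.float64(7.1), [-37, 0, 54, 36])
5 x [-0.0436, -0.0008, 0.0994, 0.0, -0.0083, -0.0001] mm/row 5.4 deg/row 3.00
   minclr 7.1 (np.float64(7.1), [-14, 0, 30, 18])
4 x [0.0419, -0.0008, 0.1174, 0.0, -0.0083, -0.0001] mm/row 6.2 deg/row 3.00
   minclr 6.0 (np.float64(6.5), [-1, 0, 14, 6])
```

```bash
python3 -m jog '[[[-0.082,0.005,0.034,0,0,0,0],[-0.082,0.005,0.034,0,0,0,0],[-0.082,0.005,0.034,0,0,0,0],[-0.148,0,0.037,0,0,0,0],[-0.148,0,0.037,0,0,0,0],[-0.148,0,0.037,0,0,0,0],[-0.148,0,0.037,0,0,0,0],[0,0,0,0,0,0,0],[0,0,0,0,0,0,0]]]'
python3 - <<'E'
from way import *
from bfit import bfit
M,e=inbay(now()); print(M[:3,3].round(1),e.round(2))
a=go(now(),W(27,-28,43),6); a=go(a,W(12,-4,23),5); a=go(a,W(0,2,6),4)
A=now(); f=grab("wrist","pics/w8.npz"); C=A@np.linalg.inv(G); yaw,el,roll=R.from_matrix(C[:3,:3]).as_euler("ZYX",degrees=True)*[1,-1,1]
print("pred",C[:3,3].round(1),yaw.round(1),el.round(1),roll.round(1)); bfit("pics/w8.npz",[*C[:3,3],yaw,el,roll],zmin=-5,xr=(-75,0))
cv2.imwrite("pics/w8.png",f[0][:,:,::-1])
E
```

```text
time: 22.78
tool_pos: [463.7, -299.5, 169.8]
tcp_rot: [179.7, -29.6, -163.5]
ft_force: [0.4, 0.5, -1.8]
finger_gap: 13.0
[-44.    0.   66.7] [-0.14 45.01 -0.17]
6 x [-0.0196, -0.0009, 0.0824, -0.0, -0.0083, -0.0001] mm/row 4.2 deg/row 3.00
   minclr 7.1 (np.float64(7.3), [-37, 0, 54, 36])
5 x [-0.0436, -0.0008, 0.0994, 0.0, -0.0083, -0.0001] mm/row 5.4 deg/row 3.00
   minclr 7.1 (np.float64(7.1), [-14, 0, 30, 18])
4 x [0.0419, -0.0008, 0.1174, 0.0, -0.0083, -0.0001] mm/row 6.2 deg/row 3.00
   minclr 6.0 (np.float64(6.5), [-1, 0, 14, 6])
pred [ 458.  -300.9  106.4] 16.4 -45.0 -0.2
bfit 10484 [ 4.586e+02 -3.009e+02  1.066e+02  1.630e+01 -4.490e+01 -1.000e-01] rms 0.49
```

View pics/w8.png

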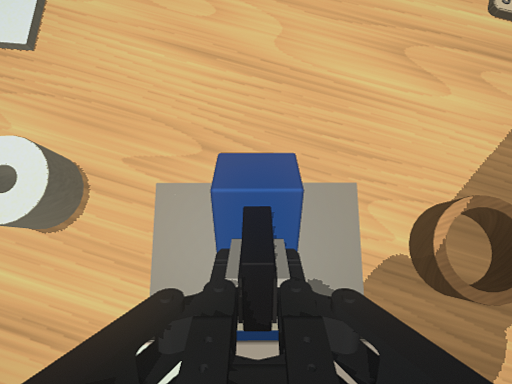

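The tail is centred over the printer body (cartridge u≈257, printer edges at 155 and 360), the nose is in the bay and no force shows. Next I level it in stages.

```bash
python3 -m jog '[[[-0.02,-0.001,0.0825,0,-0.0083,0,0],[-0.02,-0.001,0.0825,0,-0.0083,0,0],[-0.02,-0.001,0.0825,0,-0.0083,0,0],[-0.02,-0.001,0.0825,0,-0.0083,0,0],[-0.02,-0.001,0.0825,0,-0.0083,0,0],[-0.02,-0.001,0.0825,0,-0.0083,0,0],[0,0,0,0,0,0,0]]]'; python3 -m jog '[[[-0.0436,-0.0008,0.0994,0,-0.0083,0,0],[-0.0436,-0.0008,0.0994,0,-0.0083,0,0],[-0.0436,-0.0008,0.0994,0,-0.0083,0,0],[0,0,0,0,0,0,0]]]'
python3 - <<'E'
from way import *
M,e=inbay(now()); print(M[:3,3].round(1),e.round(2))
a=go(now(),W(12,-4,23),2); a=go(a,W(0,2,6),4)
E
```

```text
time: 23.7
tool_pos: [459.4, -301.1, 145.1]
tcp_rot: [179.7, -11.7, -163.7]
ft_force: [-0.1, 0.2, -2.4]
finger_gap: 12.5
time: 24.2
tool_pos: [463.5, -299.6, 128.9]
tcp_rot: [179.7, -2.8, -163.7]
ft_force: [0.1, 0.3, -2.8]
finger_gap: 12.6
[-15.1  -0.1  30. ] [-0.28 18.2  -0.11]
2 x [-0.0503, -0.0015, 0.0972, -0.0001, -0.0086, -0.0004] mm/row 5.5 deg/row 3.11
   minclr 6.5 (np.float64(6.8), [-10, 0, 26, 15])
4 x [0.0419, -0.0008, 0.1174, 0.0, -0.0083, -0.0001] mm/row 6.2 deg/row 3.00
   minclr 6.0 (np.float64(6.5), [-1, 0, 14, 6])
```

```bash
python3 -m jog '[[[-0.05,-0.0015,0.097,0,-0.0086,-0.0004,0],[-0.05,-0.0015,0.097,0,-0.0086,-0.0004,0],[0,0,0,0,0,0,0]]]'; python3 -m jog '[[[0.042,-0.0008,0.117,0,-0.0083,0,0],[0.042,-0.0008,0.117,0,-0.0083,0,0],[0.042,-0.0008,0.117,0,-0.0083,0,0],[0.042,-0.0008,0.117,0,-0.0083,0,0],[0,0,0,0,0,0,0],[0,0,0,0,0,0,0]]]'
python3 - <<'E'
from way import *
M,e=inbay(now()); print(M[:3,3].round(1),e.round(2))
a=go(now(),W(0,1,1.5),3)
E
```

```text
time: 24.58
tool_pos: [468.2, -298.2, 119.0]
tcp_rot: [179.7, 3.4, -163.4]
ft_force: [0.1, -0.2, -2.6]
finger_gap: 12.6
time: 25.32
tool_pos: [472.5, -291.4, 100.8]
tcp_rot: [-178.9, 12.5, -165.4]
ft_force: [-62.3, -34.9, 22.4]
finger_gap: 12.9
[10.6  2.6 10.1] [-2.36  2.92 -1.41]
3 x [0.0947, -0.0374, 0.0505, -0.0018, -0.0027, -0.0018] mm/row 5.7 deg/row 1.33
   minclr -1.5 (np.float64(3.2), [4, 1, 4, 1])
```

Unexpected: a 62 N force and a pose 9 mm off the command. I'll stop and inspect before moving anything.

```bash
python3 - <<'E'
from way import *
from bfit import bfit
from bench import telemetry
s=telemetry.sense(); print({k:np.round(v,1).tolist() for k,v in s.items()})
A=now(); f=grab("wrist","pics/w9.npz"); g=grab("side","pics/s9.npz"); C=A@np.linalg.inv(G); yaw,el,roll=R.from_matrix(C[:3,:3]).as_euler("ZYX",degrees=True)*[1,-1,1]
print("pred",C[:3,3].round(1),yaw.round(1),el.round(1),roll.round(1)); bfit("pics/w9.npz",[*C[:3,3],yaw,el,roll],zmin=15,xr=(-75,0))
a=cv2.resize(f[0],None,fx=.78,fy=.78)[:, :]; b=cv2.resize(g[0][185:285,220:330],None,fx=3.6,fy=3.6,interpolation=2); h=max(a.shape[0],b.shape[0])
pad=lambda i:np.vstack([i,np.zeros((h-i.shape[0],i.shape[1],3),np.uint8)]); c=np.hstack([pad(a),pad(b)]); print(c.shape); cv2.imwrite("pics/c9.png",c[:,:,::-1])
E
```

```text
{'time': 25.3, 'joint_pos': [-43.6, -1.7, 109.8, 11.1, 64.8, -152.2], 'qd': [-0.1, 0.1, -0.2, -0.0, 0.2, -0.1], 'joint_efforts': [34.4, -37.8, -46.4, 21.6, -4.8, 0.5], 'tool_pos': [472.5, -291.4, 100.8], 'tcp_rot': [-178.9, 12.5, -165.4], 'ft_force': [-62.3, -34.9, 22.4], 'wrist_torque': [-5.6, 8.6, -0.4], 'finger_gap': 12.9}
pred [ 509.6 -282.9   49.8] 14.1 -2.9 -1.4
bfit 9540 [ 508.9 -282.4   49.7   15.3   -2.8   -1.6] rms 0.51
(360, 795, 3)
```

View pics/c9.png

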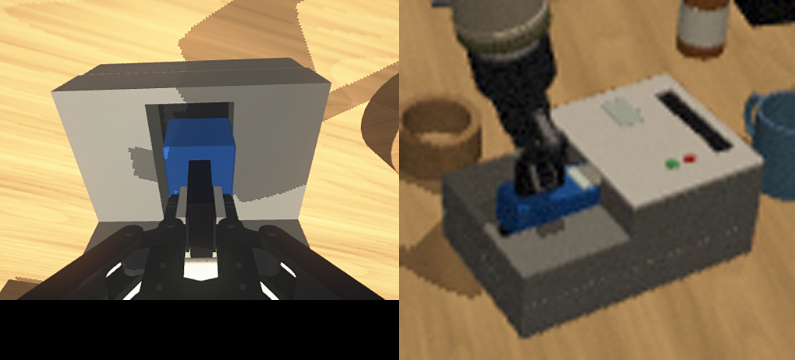

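Joint 6 is at its range end (−152.2°), so the leveling rows were clamped and the nose was pushed onto the bay's end wall (cartridge at bay x≈+10). The picture shows it in the bay, held by the fin, nose under the cover. I'll tilt back slightly toward the reachable side and relieve the force.

```bash
python3 - <<'E'
from way import *
go(now(),BAY@cartT([-5,0,21],-0.5,-9)@G,3)
E
```

```text
3 x [0.0472, -0.0368, -0.1075, -0.0016, 0.0056, -0.0014] mm/row 6.2 deg/row 2.16
   minclr -1.5 (np.float64(6.6), [0, 1, 17, 7])
```

```bash
python3 -m jog '[[[0.047,-0.037,-0.107,-0.0016,0.0056,-0.0014,0],[0.047,-0.037,-0.107,-0.0016,0.0056,-0.0014,0],[0.047,-0.037,-0.107,-0.0016,0.0056,-0.0014,0],[0,0,0,0,0,0,0]]]'
cat > st.py <<'E'
from way import *
from bench import telemetry
s=telemetry.sense(); print("J",s["joint_pos"].round(1).tolist(),"F",s["ft_force"].round(1).tolist()); M,e=inbay(now()); print("bay",M[:3,3].round(1),"yaw,pitch,roll",e.round(2),"clr",clr(place(cp,e[1],M[0,3],M[2,3])).round(1))
E
python3 st.py
```

```text
time: 25.92
tool_pos: [473.0, -292.0, 115.6]
tcp_rot: [179.2, 7.4, -163.8]
ft_force: [-1.2, -7.1, -1.0]
finger_gap: 12.7
J [-41.4, 1.7, 104.0, 7.0, 71.0, -149.7] F [-1.2, -7.1, -1.0]
bay [ 6.3  4.8 21.8] yaw,pitch,roll [-0.3   8.02  0.39] clr -0.2
```

```bash
python3 - <<'E'
from way import *
go(now(),BAY@cartT([-5,0,21],-0.5,-9)@G,3)
E
```

```text
3 x [0.0688, -0.0293, -0.0074, 0.0004, 0.0009, 0.0001] mm/row 3.8 deg/row 0.35
   minclr -0.2 (np.float64(7.0), [-1, 2, 21, 9])
```

```bash
python3 -m jog '[[[0.069,-0.029,-0.007,0.0004,0.0009,0,0],[0.069,-0.029,-0.007,0.0004,0.0009,0,0],[0.069,-0.029,-0.007,0.0004,0.0009,0,0],[0,0,0,0,0,0,0],[0,0,0,0,0,0,0]]]'
python3 st.py; python3 - <<'E'
from way import *
from bfit import bfit
A=now(); grab("wrist","pics/w10.npz"); C=A@np.linalg.inv(G); yaw,el,roll=R.from_matrix(C[:3,:3]).as_euler("ZYX",degrees=True)*[1,-1,1]
print("pred",C[:3,3].round(1),yaw.round(1),el.round(1),roll.round(1)); q=bfit("pics/w10.npz",[*C[:3,3],yaw,el,roll],zmin=15,xr=(-75,0))
M=np.linalg.inv(BAY)@[*q[:3],1]; print("bay fit",M.round(1))
go(A,BAY@cartT([-4,0,14],-0.5,-9)@G,2)
E
```

```text
time: 26.55
tool_pos: [462.9, -296.9, 113.5]
tcp_rot: [179.4, 6.5, -163.8]
ft_force: [-0.6, 0.2, -1.9]
finger_gap: 12.8
J [-41.9, 1.5, 104.5, 6.1, 71.3, -149.9] F [-0.6, 0.2, -1.9]
bay [-5.7  2.8 19.1] yaw,pitch,roll [-0.33  8.95  0.24] clr 6.3
pred [ 494.  -287.3   58.8] 16.2 -9.0 0.2
bfit 9832 [ 4.936e+02 -2.869e+02  5.870e+01  1.690e+01 -9.000e+00  3.000e-01] rms 0.51
bay fit [-5.9  3.4 19.   1. ]
2 x [-0.0113, -0.0255, 0.0519, 0.0003, 0.0001, 0.0001] mm/row 2.9 deg/row 0.14
   minclr 2.3 (np.float64(4.8), [-5, 1, 17, 9])
```

```bash
python3 - <<'E'
from way import *
a=go(now(),BAY@cartT([2,2,15],-0.8,-10)@G,2)
# passive pivot: tool tilts to -12 equiv while the fin grip point follows the arc about the nose corner
def grip(th,x,z):
    t=np.radians(th); return np.array([-41*np.cos(t)+66*np.sin(t)+x,0,41*np.sin(t)+66*np.cos(t)+z])
A=BAY@cartT([2,2,13],-0.8,-10)@G
x1=4; B=BAY@cartT([0,0,0],-0.8,-13)@G
g=np.linalg.inv(G)@np.array([-41,0,66,1]); # grip pt in tool
t=BAY@np.array([*(grip(0,x1,0)+[0,2,0]),1]); B[:3,3]+= (t-B@g)[:3]
plan(A,B,6)
E
```

```text
2 x [-0.0813, -0.0021, 0.0452, 0.0004, 0.0015, 0.0006] mm/row 4.7 deg/row 0.58
   minclr 2.0 (np.float64(4.8), [-2, 2, 17, 9])
6 x [0.041, -0.0022, 0.0604, -0.0, 0.0014, 0.0] mm/row 3.7 deg/row 0.50
```

```bash
python3 -m jog '[[[-0.081,-0.002,0.045,0.0004,0.0015,0.0006,0],[-0.081,-0.002,0.045,0.0004,0.0015,0.0006,0],[0,0,0,0,0,0,0]]]' ; python3 st.py;  python3 -m jog '[[[0.0,0,0.025,0,0,0,0],[0,0,0.025,0,0,0,0],[0,0,0,0,0,0,0]]]' 20; python3 st.py
```

```text
time: 26.98
tool_pos: [471.8, -294.6, 109.9]
tcp_rot: [179.6, 5.4, -164.2]
ft_force: [-0.9, 0.3, -1.9]
finger_gap: 12.7
J [-40.3, 3.0, 103.2, 4.9, 71.2, -147.6] F [-0.9, 0.3, -1.9]
bay [ 2.5  2.  14.9] yaw,pitch,roll [-0.78 10.04 -0.04] clr 1.8
time: 27.35
tool_pos: [471.6, -295.1, 107.7]
tcp_rot: [179.7, 5.4, -164.3]
ft_force: [-0.1, 1.4, -1.2]
finger_gap: 12.3
J [-40.4, 3.1, 103.4, 5.0, 70.9, -147.7] F [-0.1, 1.4, -1.2]
bay [ 2.2  1.6 12.8] yaw,pitch,roll [-0.84 10.   -0.06] clr -0.2
```

```bash
python3 -m jog '[[[0.041,-0.002,0.06,0,0.0014,0,0],[0.041,-0.002,0.06,0,0.0014,0,0],[0,0,0,0,0,0,0]]]' 20; python3 st.py;  python3 - <<'E'
from way import *
from bfit import bfit
A=now(); grab("wrist","pics/w11.npz"); C=A@np.linalg.inv(G); yaw,el,roll=R.from_matrix(C[:3,:3]).as_euler("ZYX",degrees=True)*[1,-1,1]
q=bfit("pics/w11.npz",[*C[:3,3],yaw,el,roll],zmin=15,xr=(-75,0))
print("bay fit",(np.linalg.inv(BAY)@[*q[:3],1]).round(1))
E
```

```text
time: 27.72
tool_pos: [468.5, -296.7, 102.7]
tcp_rot: [179.7, 4.4, -164.2]
ft_force: [-6.7, 1.9, 7.9]
finger_gap: 12.7
J [-40.2, 3.7, 103.2, 4.0, 70.9, -147.2] F [-6.7, 1.9, 7.9]
bay [-2.2  0.9  7.1] yaw,pitch,roll [-0.83 11.01 -0.13] clr -7.2
bfit 9520 [ 5.018e+02 -2.859e+02  4.900e+01  1.620e+01 -7.500e+00  4.000e-01] rms 0.5
bay fit [2.2 1.9 9.3 1. ]
```

The passive pivot works: the cartridge is now 7.5° nose-down and the contact force is about 10 N. Continuing.

```bash
python3 -m jog '[[[0.041,-0.002,0.06,0,0.0014,0,0],[0.041,-0.002,0.06,0,0.0014,0,0],[0.041,-0.002,0.06,0,0.0014,0,0],[0,0,0,0,0,0,0]]]' 20; python3 st.py;  python3 - <<'E'
from way import *
from bfit import bfit
A=now(); grab("wrist","pics/w12.npz"); C=A@np.linalg.inv(G); yaw,el,roll=R.from_matrix(C[:3,:3]).as_euler("ZYX",degrees=True)*[1,-1,1]
q=bfit("pics/w12.npz",[*C[:3,3],yaw,el+8,roll],zmin=15,xr=(-75,0))
print("bay fit",(np.linalg.inv(BAY)@[*q[:3],1]).round(1))
E
```

```text
time: 28.28
tool_pos: [463.1, -298.7, 93.3]
tcp_rot: [179.7, 2.9, -164.2]
ft_force: [-6.3, 0.7, 8.4]
finger_gap: 12.7
J [-39.8, 4.7, 103.2, 2.7, 70.8, -146.4] F [-6.3, 0.7, 8.4]
bay [-9.5  0.5 -3. ] yaw,pitch,roll [-0.84 12.54 -0.15] clr -19.3
bfit 8975 [ 5.024e+02 -2.866e+02  4.310e+01  1.610e+01 -2.900e+00  3.000e-01] rms 0.51
bay fit [2.6 1.1 3.4 1. ]
```

```bash
python3 -m jog '[[[0.036,0,0.06,0,0.001,0,0],[0.036,0,0.055,0,0.001,0,0],[0,0,0,0,0,0,0]]]' 20; python3 st.py;  python3 - <<'E'
from way import *
from bfit import bfit
A=now(); grab("wrist","pics/w13.npz"); C=A@np.linalg.inv(G); yaw,el,roll=R.from_matrix(C[:3,:3]).as_euler("ZYX",degrees=True)*[1,-1,1]
q=bfit("pics/w13.npz",[*C[:3,3],yaw,el+12,roll],zmin=15,xr=(-75,0))
print("bay fit",(np.linalg.inv(BAY)@[*q[:3],1]).round(1))
E
```

```text
time: 28.7
tool_pos: [460.2, -299.7, 87.7]
tcp_rot: [179.8, 2.2, -164.2]
ft_force: [-6.8, 1.3, 9.8]
finger_gap: 12.7
J [-39.7, 5.2, 103.3, 2.1, 70.5, -146.2] F [-6.8, 1.3, 9.8]
bay [-13.2   0.4  -8.9] yaw,pitch,roll [-0.85 13.22 -0.17] clr -26.1
bfit 8666 [ 5.028e+02 -2.870e+02  3.970e+01  1.600e+01 -2.000e-01  2.000e-01] rms 0.53
bay fit [ 2.9  0.6 -0.   1. ]
```

The cartridge is level (−0.2°) on the floor at bay (2.9, 0.6, 0.0). I'll release and withdraw straight up.

```bash
python3 -m jog '[[[0,0,0,0,0,0,0.3],[0,0,0,0,0,0,0.6],[0,0,0,0,0,0,0.7],[0,0,0,0,0,0,0.7],[0,0,0,0,0,0,0.7]]]' && python3 -m jog '[[[0,0,-0.2,0,0,0,0.7],[0,0,-0.5,0,0,0,0.7],[0,0,-0.8,0,0,0,0.7],[0,0,-0.8,0,0,0,0.7],[0,0,-0.8,0,0,0,0.7],[0,0,-0.8,0,0,0,0.7],[0,0,0,0,0,0,0.7],[0,0,0,0,0,0,0.7]]]'
python3 - <<'E'
from way import *
from bfit import bfit
from fit import run
C=BAY@np.array([2.9,.6,0,1])
for n in ("wrist","scene"):
    f=grab(n,f"pics/{n}14.npz"); q=bfit(f"pics/{n}14.npz",[*C[:3],16.3,0,0],zmin=15,xr=(-75,10)); print(n,"bay fit",(np.linalg.inv(BAY)@[*q[:3],1]).round(1))
    if n=="wrist": cv2.imwrite("pics/w14.png",f[0][:,:,::-1])
    else:
        p0,d0,K,E=load("pics/scene0.npz"); df=(np.abs(f[0].astype(int)-p0).sum(-1)>90).astype(np.uint8); k,l,st,_=cv2.connectedComponentsWithStats(df); print([s.tolist() for s in st[1:] if s[4]>25])
print(now()[:3,3].round(0))
E
```

```text
time: 29.38
tool_pos: [459.8, -298.7, 85.9]
tcp_rot: [179.6, 2.2, -164.2]
ft_force: [0.0, -0.6, 0.7]
finger_gap: 59.6
time: 30.38
tool_pos: [453.0, -301.8, 280.9]
tcp_rot: [179.7, 2.2, -164.2]
ft_force: [0.1, 0.2, -0.6]
finger_gap: 59.8
bfit 2565 [ 5.028e+02 -2.867e+02  3.940e+01  1.610e+01  1.000e-01 -1.000e-01] rms 0.67
wrist bay fit [ 3.   0.9 -0.3  1. ]
bfit 137 [ 5.042e+02 -2.906e+02  3.910e+01  1.350e+01  3.000e-01  7.000e-01] rms 1.84
scene bay fit [ 3.2 -3.3 -0.6  1. ]
[[112, 0, 61, 15, 383], [73, 0, 130, 174, 8463], [257, 0, 9, 11, 89], [389, 0, 26, 8, 139], [388, 6, 24, 11, 142], [251, 12, 11, 20, 105], [364, 14, 46, 47, 1033], [223, 22, 16, 25, 199], [187, 29, 6, 13, 43], [234, 28, 40, 40, 1233], [194, 32, 26, 9, 147], [190, 41, 32, 24, 523], [234, 65, 163, 54, 2817], [170, 104, 118, 108, 2780], [209, 109, 17, 5, 61], [360, 165, 19, 14, 190], [219, 177, 9, 10, 44], [205, 195, 13, 18, 83], [158, 199, 17, 17, 81]]
[ 453. -301.  279.]
```

View pics/w14.png

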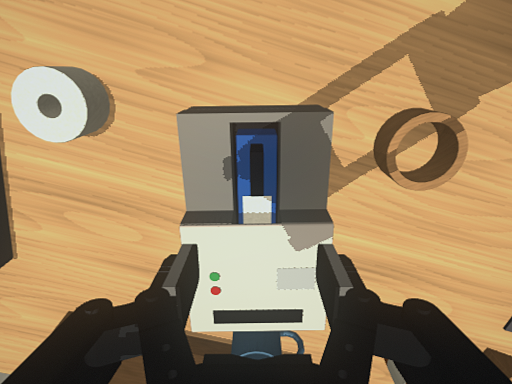

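The cartridge lies in the bay: fin at (257,170), nose under the cover, gripper clear. In the scene view, the changes from the start line up with the arm, its shadow, the emptied rack pocket and the bay. Handing in.

```bash
python3 -c "
from bench import job
print(job.hand_in())"
```

```text
the job is handed in; nothing more can be done
None
```

The blue cartridge is loaded in the printer, and I handed the job in about 30 s into the 67 s limit; `hand_in` reports no verdict. I pulled it from the rack by its nose and laid it flat on the bench, base down. After letting go I regripped it by the fin, took it nose-down under the cover, leveled it and released.

**Final checks:** the wrist view puts the cartridge at x +3.0, y +0.9, z −0.3 mm in the bay frame, level within about 0.1°. The gripper was about 190 mm above it with about 0 N on the wrist. The coarser scene view gave y −3.3 mm, which disagrees by 4 mm but is still within tolerance. I compared the scene pictures only for changes, and saw none that looked like the red cartridge or the other objects moving. I didn't measure their positions.

**What went wrong:** while leveling, joint 6 reached the end of its range (−152.2° against −152.29°). The moves were cut short and the nose pressed on the bay's end wall with about 75 N at the wrist, under the 120 N limit. I backed off and finished leveling by lowering the nose onto the floor and letting the cartridge pivot in a light 20 N grip. Contact forces then stayed near 12 N.

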